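# Fetch the temperature logger from among the culture canisters

## Robot

A 6-joint arm with a two-finger parallel gripper is mounted at the origin on the work surface. World frame = base frame: x ahead of the robot, y to its left, z up, the work surface at z = 0. Lengths are in mm, angles in rad, forces in N, time in s.
With the tool pointing down it reaches from about 400 to 925 mm from the base axis. Payload 12.5 kg.
Tool frame: the origin (TCP) lies on the centre line of the jaws, within the pads' length; the fingertips stand 17 mm ahead of it and the grasp point (between the pads) lies 2 mm behind it; z points along the fingers, y is the line along which they close (so a half turn about z gives the same grasp; the last joint's range is limited). The gripper opens to 95 mm and grips with 3 to 60 N. Pads are 20 mm wide; open, the fingers measure 119 mm over their backs; the gripper's body (75 mm by 180 mm) begins 59 mm behind the grasp point.
Start: joints at [-1.39, 0.491, 1.559, -0, 1.092, -0.106], TCP at [176.825, -599.481, 231.661] pointing down, gripper open.
Joint ranges: [-3.1, 3.1], [-0.84, 2.19], [0.05, 2.79], [-1.13, 4.28], [0.06, 2.93], [-2.69, 2.69]. Speed limits (rad/s): [2.22, 2.22, 2.79, 3.14, 3.14, 3.14].

## Interface

Orientations are given as [roll, pitch, yaw] about the fixed x, y, z axes, in that order (R = Rz(yaw) Ry(pitch) Rx(roll)).
In Python, from cell import env gives the robot as it stands.
- The arm moves only by the tool drive_tool, never from a script. Its argument "deltas" is text: rows parted by semicolons, each of 4 numbers parted by spaces: the shift along the world's x, y, z normalised to -1 to 1, where 1 is 100 mm, then the turn about the world's z normalised to -1 to 1, where 1 is 180 degrees. A call has 1 to 10 rows; each row shifts and turns the commanded pose from where the row before left it; what a row does not reach is not made up. A row lasts 1/12 s, in which the tool goes at most 41.7 mm and 7.16 degrees, less where a joint would pass 70% of its speed; a pose out of reach is approached as far as the arm can. A call with a number of a shift or a turn outside -1 to 1 is refused whole. A call with a gripper value outside its range is refused whole. "gripper" is the closure, from 0 (fully open) to 1 (shut), set as the call begins (left out, the last holds). The fingers move at their own pace and stop on an object; the grip force is fixed at half the most. Time passes only in rows, so rows that do not move let the fingers close. It gives the time, the measured TCP pose, the force, the opening and the grip force at its end, in the units of the state.
- env.state(): the state, without advancing time (a new reading comes with each control period).
- env.read_camera(name): name is "scene" or "top"; returns (picture, depth): 384x512x3 uint8, red, green, blue; 384x512 float32, mm along the optical axis (not along the pixel's ray), 0 where there is no reading.
- env.camera_params(name): a dict with "mtx" (3x3 intrinsics, pixels), "camera_from_world" (4x4, takes a point from world to camera coordinates). Camera axes: x right, y down, z forward; pixel columns grow to the right and rows downward; lengths in mm; the calibration is good to about 2 mm. A picture is of the moment at which its call begins. camera_params takes no time and is no camera call.
- env.job_done(): hands the job in; it is judged then, once.
The state is a dict: "t": time; "joints": joint angles; "qvel": joint speeds; "tau": joint torques, N m; "eef_pos": TCP position; "tcp_rot": TCP orientation; "ft_force": force on the tool from outside, world axes, zero at the start; "moment": the same for the moment, N m; "opening": opening from 0.0 (shut) to 1.0 (fully open); "grip_force": force on a finger pad.
Only numpy, scipy, OpenCV 4.12 (cv2) and the standard library are available. Lean on these libraries where they do the work, as an engineer would, in place of code of your own. Each camera call takes 0.05 s, during which the arm holds its last target. There are 200 camera calls.

## Task

Clear all three culture canisters one by one onto the green side tray, and only then fetch the temperature logger from behind them and lay it flat, screen up, inside its dock. Once it is docked, put each canister back centred on the coaster of its own colour, and let go of everything. Keep the canisters upright throughout and do not knock over or push away the amber bottle.

Things in the scene. Friction and masses are not known exactly. Their poses are not given: they have to be found in the camera images.
- can_red: Culture canister: upright steel cylinder 54 mm in diameter with a fixed flat red lid, 70 mm tall to the top of the lid, and on it a red cylindrical knob 22 mm in diameter and 30 mm tall (100 mm overall), to lift it by; the lid does not come off. About 0.25 kg. Origin: centre of its underside, z up the axis.
- can_blue: Culture canister: upright steel cylinder 54 mm in diameter with a fixed flat blue lid, 70 mm tall to the top of the lid, and on it a blue cylindrical knob 22 mm in diameter and 30 mm tall (100 mm overall), to lift it by; the lid does not come off. About 0.25 kg. Origin: centre of its underside, z up the axis.
- can_yellow: Culture canister: upright steel cylinder 54 mm in diameter with a fixed flat yellow lid, 70 mm tall to the top of the lid, and on it a yellow cylindrical knob 22 mm in diameter and 30 mm tall (100 mm overall), to lift it by; the lid does not come off. About 0.25 kg. Origin: centre of its underside, z up the axis.
- coaster_red: Fixed red square coaster, 66 x 66 x 4 mm, the place of the red canister, which stands on it at the start (its corners show around the can). Three coasters lie on a white plate: two side by side before the logger (80 mm between centres), one behind it, each 60 mm from it in depth; which colour is where varies. Origin: centre of its underside.
- coaster_blue: Fixed blue square coaster, 66 x 66 x 4 mm, the place of the blue canister, which stands on it at the start (its corners show around the can). Three coasters lie on a white plate: two side by side before the logger (80 mm between centres), one behind it, each 60 mm from it in depth; which colour is where varies. Origin: centre of its underside.
- coaster_yellow: Fixed yellow square coaster, 66 x 66 x 4 mm, the place of the yellow canister, which stands on it at the start (its corners show around the can). Three coasters lie on a white plate: two side by side before the logger (80 mm between centres), one behind it, each 60 mm from it in depth; which colour is where varies. Origin: centre of its underside.
- logger: Temperature logger: white box with a small dark screen on top, 46 mm (its x) x 90 mm (its y) x 40 mm tall, about 0.15 kg, lying flat on the white plate (6 mm thick) among the canisters, only about 10 mm from them, so fingers do not fit beside it until they are cleared away. Origin: centre of its underside, z up. To be gripped across its 46 mm.
- dock: Fixed logger dock: black-rimmed grey cradle 76 mm (x) x 120 mm (y), a flat recess 60 x 104 mm inside a rim 8 mm wide; recess floor 4 mm above its origin, rim top 12 mm above its origin. Origin: centre of its underside. The logger lies in it with its length along the dock y, either way round.
- tray: Fixed shallow green plastic side tray, 260 mm (x) x 140 mm (y), rim 4 mm wide and 12 mm high, floor 4 mm above its origin; room for the three canisters in a row along its x (78 mm apart). Origin: centre of its underside.
- bottle: Bystander: loose small amber glass bottle with a black cap, 40 mm in diameter, 75 mm tall, standing between the work places. Origin: centre of its underside. Not to be knocked over or pushed away.

How it is judged:
By the outcome, as a careful person would: the job done as asked, in the order asked, and still so for the second after the job is handed in, with the robot touching nothing.
It also fails if it takes over 150 s, if anything falls off the work surface, if the arm or the gripper's body presses on something with over 40 N, if the wrist force passes 120 N, or if a joint passes its speed limit or range.

## Working session

There is one attempt and no reset: what is moved stays moved. The work goes in short steps, Python scripts to look and compute and a tool call to move; the robot and the scene stay as the last step left them, time stands still between calls to the robot, and variables do not carry over. Pictures are saved under pics/ and viewed, at most 14 in all, crops included, and the job is handed in when it is done.

Besides the shell and the picture viewer there is one more tool, called after "Emit:" as name(argument=value, ...) on one line, values as JSON. drive_tool: Moves the arm, as the interface text tells. Its arguments: {"type":"object","properties":{"deltas":{"type":"string"},"gripper":{"type":"number"}},"required":["deltas"]}

```bash
mkdir -p pics; ls; python3 - <<'E'
from cell import env
import cv2,numpy as np
for n in("scene","top"):
    p,d=env.read_camera(n); cv2.imwrite(f"pics/{n}0.png",p[...,::-1]); np.savez(f"{n}0.npz",p=p,d=d)
    c=env.camera_params(n); print(n,c["mtx"].tolist(),np.round(c["camera_from_world"],3).tolist())
print(env.state())
E
```

```text
pics
scene [[499.37720285514706, 0.0, 256.03979029201844], [0.0, 499.37720285514706, 189.1863027405357], [0.0, 0.0, 1.0]] [[-0.669, 0.743, 0.013, 369.455], [0.531, 0.49, -0.692, -224.264], [-0.52, -0.456, -0.722, 1462.011], [0.0, 0.0, 0.0, 1.0]]
top [[395.917505867271, 0.0, 252.16515289907068], [0.0, 395.917505867271, 192.39116291358894], [0.0, 0.0, 1.0]] [[-0.007, -1.0, -0.026, -7.624], [-0.992, 0.01, -0.125, 519.89], [0.125, 0.025, -0.992, 819.042], [0.0, 0.0, 0.0, 1.0]]
{'t': 0.1, 'joints': array([-1.38957799e+00,  4.91509890e-01,  1.55939333e+00, -3.02615735e-05,
        1.09166541e+00, -1.05558576e-01]), 'qvel': array([-0.00195642, -0.00187236, -0.00120814,  0.00047118, -0.0008148 ,
       -0.00052869]), 'tau': array([ 3.40887877e-03, -6.13622260e+01, -2.58606738e+01,  6.94256555e-02,
        4.69593261e-02, -6.09747030e-05]), 'eef_pos': array([ 176.79415233, -599.273747  ,  231.11191539]), 'tcp_rot': array([-3.14061928e+00, -7.61403088e-05,  2.86790839e-01]), 'ft_force': array([0.50569124, 0.09979999, 0.36217149]), 'moment': array([ 0.01990316, -0.04750394, -0.0263721 ]), 'grip_force': 0.0, 'opening': 0.9987728371047941}
```

View pics/top0.png

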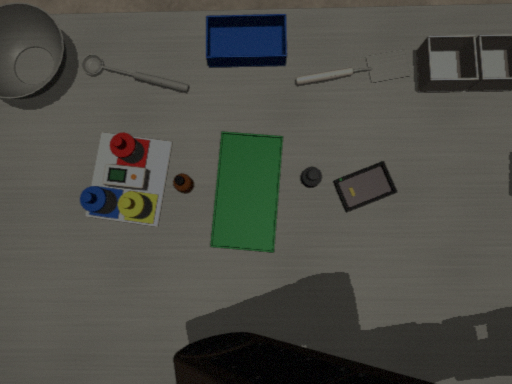

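View pics/scene0.png

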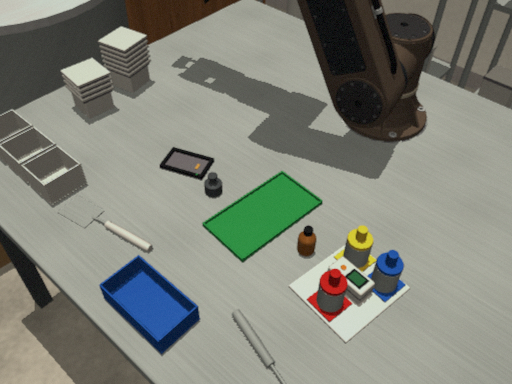

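The top view shows the red can at (123,145), blue at (94,198), yellow at (132,205), the logger at (126,177) and the bottle at (183,183). The tray is at (247,190), the dock at (365,186) and an extra dark object at (311,177). The scene view shows the same layout.

```bash
cat > h.py <<'E'
import cv2,numpy as np
from cell import env
C={n:env.camera_params(n) for n in("scene","top")}
def ray(n,uv,z):
    "pixels -> world points on the plane at height z"
    T=np.array(C[n]["camera_from_world"]);R,t=T[:3,:3],T[:3,3]
    uv=np.atleast_2d(uv).astype(float)
    d=np.c_[uv,np.ones(len(uv))]@np.linalg.inv(C[n]["mtx"]).T@R
    o=-R.T@t
    return (o+d*((z-o[2])/d[:,2])[:,None])
def cloud(n,d):
    T=np.array(C[n]["camera_from_world"]);R,t=T[:3,:3],T[:3,3]
    v,u=np.indices(d.shape)
    P=np.stack([u,v,np.ones_like(u)],-1)@np.linalg.inv(C[n]["mtx"]).T*d[...,None]
    return (P-t)@R
H={"red":[(0,8),(172,180)],"yellow":[(23,34)],"blue":[(105,125)],"green":[(50,80)]}
def mask(p,c,s=130,v=50):
    h=cv2.cvtColor(p,cv2.COLOR_RGB2HSV)
    return np.any([(h[...,0]>=a)&(h[...,0]<=b) for a,b in H[c]],0)&(h[...,1]>s)&(h[...,2]>v)
def rect(n,m,z):
    cs,_=cv2.findContours(m.astype(np.uint8),cv2.RETR_EXTERNAL,cv2.CHAIN_APPROX_NONE)
    c=max(cs,key=cv2.contourArea)[:,0]
    return cv2.minAreaRect(ray(n,c,z)[:,:2].astype(np.float32))
E
python3 - <<'E'
from h import *
D={n:np.load(n+"0.npz") for n in("scene","top")}
for n in D:
    p,d=D[n]["p"],D[n]["d"]; W=cloud(n,d.astype(float))
    ws=(W[...,0]>300)&(W[...,0]<800)&(abs(W[...,1])<500)&(d>0)
    for c in("red","yellow","blue"):
        m=mask(p,c)&ws&(W[...,1]>180)
        k=m&(W[...,2]>100); q=W[k]
        vu=np.argwhere(k)[:,::-1]
        print(n,c,m.sum(),k.sum(),np.round(q.mean(0),1),"ray110",np.round(ray(n,vu.mean(0),110),1), "ext",np.round(np.ptp(q,axis=0)), "zmax",q[:,2].max())
        lo=m&(W[...,2]<30); print("   coaster vis",lo.sum(),np.round(W[lo].min(0)),np.round(W[lo].max(0)))
    print(n,"tray",rect(n,mask(p,"green",100,40)&ws,12))
    h=cv2.cvtColor(p,cv2.COLOR_RGB2HSV)
    lt=ws&(W[...,2]>38)&(W[...,2]<54)&(h[...,1]<60)&(W[...,1]>180)
    lt=cv2.morphologyEx(lt.astype(np.uint8),cv2.MORPH_CLOSE,np.ones((3,3)))
    print(n,"logger",lt.sum(),rect(n,lt,46))
    # dark objects
    g=(h[...,2]<60)&ws&(W[...,1]<0)
    k,l,s,cc=cv2.connectedComponentsWithStats(g.astype(np.uint8))
    for i in range(1,k):
        if s[i,4]>60: print("  dark",s[i],np.round(ray(n,cc[i],12),1),rect(n,l==i,12),"z",np.round(np.percentile(W[l==i][:,2],[5,50,95])))
    b=mask(p,"red")&False
    b=(W[...,2]>30)&ws&(W[...,1]<190)&(W[...,1]>-200)&(W[...,0]>380)
    k,l,s,cc=cv2.connectedComponentsWithStats(b.astype(np.uint8))
    for i in range(1,k):
        if s[i,4]>20: print("  tall",s[i],np.round(W[l==i].mean(0),1),np.round(W[l==i].max(0)))
E
```

```text
scene red 881 103 [622.  261.7 106.9] ray110 [[624.  262.6 110. ]] ext [20. 21. 10.] zmax 110.23940954239362
   coaster vis 323 [568. 211.   3.] [656. 296.  30.]
scene yellow 570 82 [497.5 240.2 106.9] ray110 [[500.  241.2 110. ]] ext [22. 20. 12.] zmax 111.8379904491547
   coaster vis 124 [406. 183.  -4.] [524. 274.  27.]
scene blue 703 95 [509.9 318.8 106.5] ray110 [[512.7 319.6 110. ]] ext [20. 21. 11.] zmax 111.20426923606526
   coaster vis 195 [424. 273.  -3.] [545. 354.  27.]
scene tray ((533.6427001953125, 6.063468933105469), (143.23255920410156, 261.7672424316406), 84.62796020507812)
scene logger 921 ((563.7705078125, 269.5512390136719), (90.47596740722656, 47.37436294555664), 82.8737564086914)
  dark [160 148  54  32 453] [[ 543.2 -248.4   12. ]] ((540.8963012695312, -251.0079345703125), (82.35281372070312, 121.49919128417969), 21.202342987060547) z [ 2.  9. 12.]
  dark [208 177  11   9  63] [[ 543.3 -153.1   12. ]] ((541.735595703125, -153.84671020507812), (27.873214721679688, 24.79292106628418), 45.76942825317383) z [29. 35. 53.]
  dark [205 186  17  11 133] [[ 566.5 -127.
[... 1442 characters left out ...]
, 3.1386210918426514) z [-2.  8. 12.]
  dark [333 161  64  52 761] [[ 533.7 -258.    12. ]] ((533.5823974609375, -257.5535888671875), (76.23767852783203, 123.06656646728516), 21.20930290222168) z [ 0. 10. 13.]
  dark [300 167  22  21 357] [[ 555.3 -140.4   12. ]] ((555.3040161132812, -140.55267333984375), (46.28078842163086, 44.673126220703125), 89.30653381347656) z [ 3. 31. 56.]
  dark [ 263  272   91   24 1344] [[ 321.1 -149.8   12. ]] ((324.9239196777344, -128.29969787597656), (46.572078704833984, 190.87306213378906), 0.8419992327690125) z [-4. -1.  1.]
  tall [302 167  20  19 210] [ 553.3 -140.5   42.6] [ 574. -120.   59.]
  tall [173 174  20  18 276] [539.6 134.4  54.6] [560. 157.  77.]
```

Emit:
drive_tool(deltas="0.3 0 0 0.037;0.3 0 0 0.037;0.3 0 0 0.037;0.3 0 0 0.037;0.3 0 0 0.037;0.3 0 0 0.037;0.3 0 0 0.037;0.3 0 0 0.037;0.3 0 0 0.037;0.3 0 0 0.037", gripper=0.3)

```text
t: 0.93
eef_pos: [478.2, -599.1, 231.1]
tcp_rot: [-3.141, -0.001, 1.455]
ft_force: [-0.1, -0.1, 0.0]
opening: 0.702
grip_force: 0.0
```

Emit:
drive_tool(deltas="0 0.4 0 0;0 0.4 0 0;0 0.4 0 0;0 0.4 0 0;0 0.4 0 0;0 0.4 0 0;0 0.4 0 0;0 0.4 0 0;0 0.4 0 0;0 0.4 0 0")

```text
t: 1.77
eef_pos: [476.3, -197.6, 231.5]
tcp_rot: [-3.141, -0.0, 1.449]
ft_force: [1.7, 0.1, 0.2]
opening: 0.704
grip_force: 0.0
```

Emit:
drive_tool(deltas="0 0.4 0 0;0 0.4 0 0;0 0.4 0 0;0 0.4 0 0;0 0.4 0 0;0 0.4 0 0;0 0.4 0 0;0 0.4 0 0;0 0.4 0 0;0 0.4 0 0;0 0 0 0")

```text
invalid input at $.deltas: expected 1 to 10 rows
```

Emit:
drive_tool(deltas="0 0.4 0 0;0 0.4 0 0;0 0.4 0 0;0 0.4 0 0;0 0.4 0 0;0 0.4 0 0;0 0.3 0 0;0 0.2 0 0;0 0 0 0;0 0 0 0")

```text
t: 2.6
eef_pos: [476.6, 91.3, 231.5]
tcp_rot: [-3.141, 0.0, 1.451]
ft_force: [0.5, -0.9, 0.1]
opening: 0.697
grip_force: 0.0
```

```bash
python3 - <<'E'
from h import *
s=env.state(); print(s["eef_pos"])
ims=[]
for n in("scene","top"):
    p,d=env.read_camera(n); np.savez(f"{n}1.npz",p=p,d=d)
    q=ray  # project TCP
    T=np.array(C[n]["camera_from_world"]); uv=[]
    for dz in(-17,0,40):
        w=T[:3,:3]@(s["eef_pos"]+[0,0,dz])+T[:3,3]; w=C[n]["mtx"]@w; uv.append(w[:2]/w[2])
    print(n,np.round(uv,1))
    u,v=np.round(uv[0]).astype(int)
    im=cv2.resize(p[max(v-50,0):v+50,u-60:u+60],None,fx=5,fy=5,interpolation=cv2.INTER_NEAREST)
    for x in uv: cv2.drawMarker(im,tuple(int(a) for a in (np.array(x)-[u-60,max(v-50,0)]+.5)*5),(255,0,255),0,12)
    cv2.imwrite(f"pics/{n}1.png",im[...,::-1])
E
```

```text
[476.58522278  91.31337268 231.45366973]
scene [[315.6 152.5]
 [316.5 146.2]
 [318.5 130.8]]
top [[188.2 205. ]
 [186.3 204. ]
 [181.4 201.6]]
```

View pics/scene1.png

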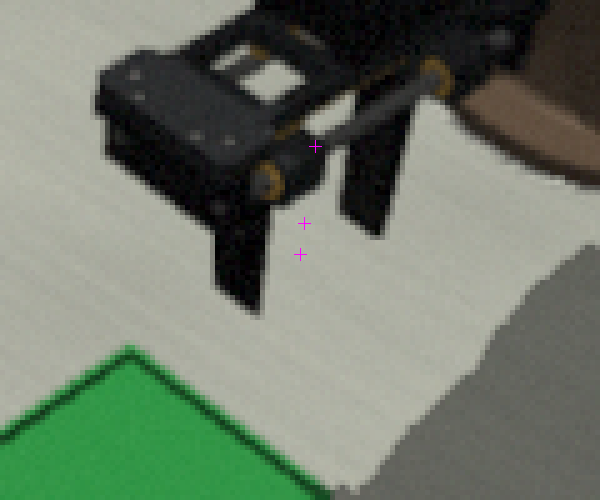

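View pics/top1.png

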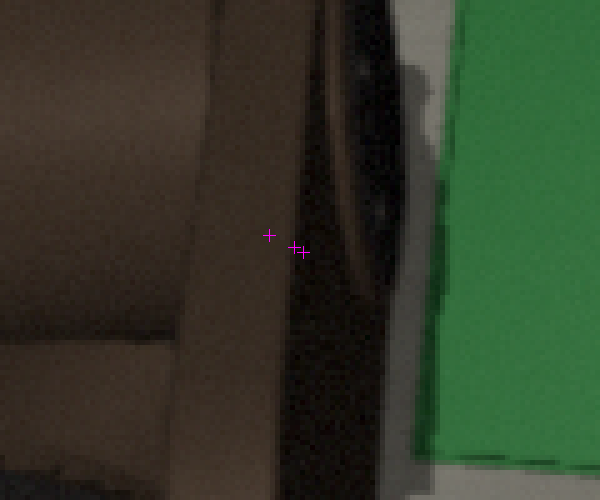

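The scene crop has the fingertip midpoint at crop (300,263), about 2 px below the predicted (300,254). So the scene camera reads about 4 mm too far toward itself and the true values are roughly top + (2,2). The top crop shows only the arm, which hides the gripper.

Emit:
drive_tool(deltas="0.04 0.3 0 0;0.04 0.35 0 0;0.04 0.35 0 0;0.04 0.3 0 0;0.02 0.15 0 0;0 0 -0.3 0;0 0 -0.3 0;0 0 -0.2 0;0 0 0 0;0 0 0 0")

```text
t: 3.53
eef_pos: [495.1, 234.5, 151.4]
tcp_rot: [-3.14, 0.001, 1.448]
ft_force: [0.1, -0.1, 1.4]
opening: 0.698
grip_force: 0.0
```

Emit:
drive_tool(deltas="0 0.02 -0.2 0;0 0 -0.2 0;0 0 -0.1 0;0 0 0 0;0 0 0 0")

```text
t: 3.95
eef_pos: [495.4, 237.3, 102.6]
tcp_rot: [3.141, -0.0, 1.449]
ft_force: [-0.4, 0.6, 0.3]
opening: 0.697
grip_force: 0.0
```

```bash
cat > look.py <<'E'
import sys
from h import *
n,tag,x,y,z=sys.argv[1],sys.argv[2],*map(float,sys.argv[3:6])
p,d=env.read_camera(n)
T=np.array(C[n]["camera_from_world"]);w=C[n]["mtx"]@(T[:3,:3]@[x,y,z]+T[:3,3]);u,v=(w[:2]/w[2]).astype(int)
u=min(max(u,60),452);v=min(max(v,50),334)
cv2.imwrite(f"pics/{tag}.png",cv2.resize(p[v-50:v+50,u-60:u+60],None,fx=5,fy=5,interpolation=cv2.INTER_NEAREST)[...,::-1])
E
python3 look.py scene y_pre 495 236 100
```

```text
(no output)
```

View pics/y_pre.png

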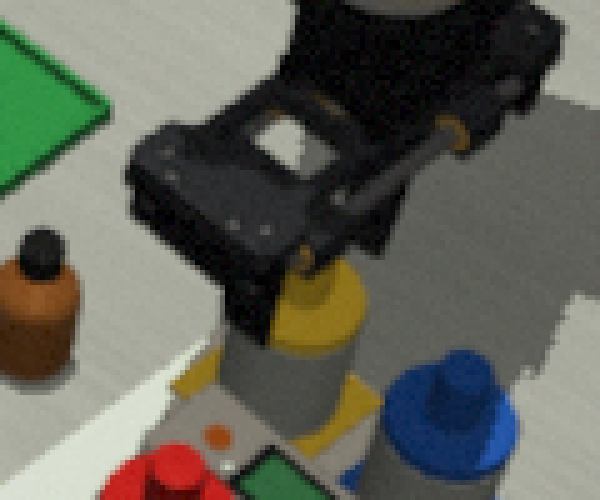

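The fingers straddle the yellow knob at crop (310,285), and the bottle and the other cans are clear. I'll close and lift.

Emit:
drive_tool(deltas="0 0 0 0;0 0 0 0;0 0 0 0;0 0 0 0;0 0 0 0;0 0 0 0;0 0 0 0;0 0 0 0", gripper=1)

```text
t: 4.67
eef_pos: [494.7, 237.5, 101.6]
tcp_rot: [-3.141, 0.0, 1.449]
ft_force: [-0.1, 1.0, -1.9]
opening: 0.226
grip_force: 30.0
```

Emit:
drive_tool(deltas="0 0 0.1 0;0 0 0.2 0;0 0 0.3 0;0 0 0.3 0;0 0 0.3 0;0 0 0.2 0;0 0 0 0")

```text
t: 5.25
eef_pos: [495.9, 238.0, 246.4]
tcp_rot: [3.135, -0.003, 1.449]
ft_force: [0.9, -0.1, -1.5]
opening: 0.227
grip_force: 30.0
```

Emit:
drive_tool(deltas="-0.03 -0.15 0 0;-0.05 -0.3 0 0;-0.06 -0.3 0 0;-0.06 -0.3 0 0;-0.06 -0.3 0 0;-0.06 -0.3 0 0;-0.06 -0.3 0 0;-0.04 -0.2 0 0;-0.02 -0.13 0 0;0 0 0 0")

```text
t: 6.08
eef_pos: [449.5, 7.3, 240.7]
tcp_rot: [-3.139, 0.0, 1.447]
ft_force: [0.1, 0.5, -2.2]
opening: 0.226
grip_force: 30.0
```

Emit:
drive_tool(deltas="0 0 -0.2 0;0 0 -0.3 0;0 0 -0.3 0;0 0 -0.2 0;0 0 -0.1 0;0 0 -0.1 0;0 0 0 0;0 0 0 0")

```text
t: 6.75
eef_pos: [450.2, 9.8, 121.1]
tcp_rot: [-3.14, -0.0, 1.449]
ft_force: [0.0, 0.2, -1.2]
opening: 0.222
grip_force: 30.0
```

Emit:
drive_tool(deltas="0 0 -0.1 0;0 0 -0.08 0;0 0 -0.04 0;0 0 -0.02 0;0 0 -0.01 0;0 0 -0.01 0;0 0 0 0;0 0 0 0")

```text
t: 7.42
eef_pos: [450.9, 9.5, 95.9]
tcp_rot: [3.141, 0.0, 1.449]
ft_force: [0.2, 0.5, -2.5]
opening: 0.227
grip_force: 30.0
```

Emit:
drive_tool(deltas="0 0 -0.01 0;0 0 0 0;0 0 0 0")

```text
t: 7.67
eef_pos: [450.8, 9.6, 95.3]
tcp_rot: [3.141, 0.0, 1.449]
ft_force: [-2.4, -0.2, 10.0]
opening: 0.223
grip_force: 30.0
```

Emit:
drive_tool(deltas="0 0 0 0;0 0 0 0;0 0 0 0;0 0 0 0;0 0 0.15 0;0 0 0.3 0;0 0 0.4 0;0 0 0.4 0;0 0 0.3 0;0 0 0 0", gripper=0.35)

```text
t: 8.5
eef_pos: [452.6, 9.4, 255.0]
tcp_rot: [3.133, -0.0, 1.449]
ft_force: [-0.6, 0.1, -0.1]
opening: 0.647
grip_force: 0.0
```

Emit:
drive_tool(deltas="0.06 0.3 0 0;0.06 0.4 0 0;0.06 0.4 0 0;0.06 0.4 0 0;0.06 0.4 0 0;0.06 0.4 0 0;0.06 0.35 0 0;0.06 0.25 0 0;0.06 0.16 0 0;0 0 0 0")

```text
t: 9.33
eef_pos: [505.1, 318.2, 248.4]
tcp_rot: [-3.141, 0.0, 1.452]
ft_force: [-1.2, -0.4, 0.8]
opening: 0.654
grip_force: 0.0
```

Emit:
drive_tool(deltas="0 0 -0.3 0;0 0 -0.3 0;0 0 -0.3 0;0 0 -0.2 0;0 0 0 0;0 0 0 0")

```text
t: 9.83
eef_pos: [504.6, 314.8, 139.1]
tcp_rot: [-3.14, 0.001, 1.449]
ft_force: [-0.0, 0.1, 0.2]
opening: 0.65
grip_force: 0.0
```

Emit:
drive_tool(deltas="0.02 0.01 -0.15 0;0 0 -0.12 0;0 0 -0.1 0;0 0 0 0;0 0 0 0")

```text
t: 10.25
eef_pos: [507.1, 316.5, 103.4]
tcp_rot: [3.141, -0.0, 1.449]
ft_force: [0.5, 0.7, 0.5]
opening: 0.65
grip_force: 0.0
```

Emit:
drive_tool(deltas="0 0 0 0;0 0 0 0;0 0 0 0;0 0 0 0;0 0 0 0;0 0 0 0;0 0 0 0;0 0 0 0", gripper=1)

```text
t: 10.92
eef_pos: [506.7, 316.5, 102.6]
tcp_rot: [-3.142, 0.0, 1.449]
ft_force: [-0.4, -0.7, 0.5]
opening: 0.227
grip_force: 30.0
```

Emit:
drive_tool(deltas="0 0 0.1 0;0 0 0.2 0;0 0 0.3 0;0 0 0.3 0;0 0 0.3 0;0 0 0.2 0;0 0 0.1 0;0 0 0 0")

```text
t: 11.58
eef_pos: [507.2, 316.7, 255.0]
tcp_rot: [3.138, -0.002, 1.449]
ft_force: [1.3, 0.1, -2.9]
opening: 0.225
grip_force: 30.0
```

Emit:
drive_tool(deltas="0.02 -0.2 0 0;0.03 -0.35 0 0;0.03 -0.4 0 0;0.03 -0.4 0 0;0.03 -0.4 0 0;0.03 -0.4 0 0;0.03 -0.4 0 0;0.02 -0.3 0 0;0 -0.2 0 0;0 -0.09 0 0")

```text
t: 12.42
eef_pos: [528.2, 0.0, 251.1]
tcp_rot: [-3.139, 0.0, 1.447]
ft_force: [0.9, -0.4, -1.8]
opening: 0.224
grip_force: 30.0
```

Emit:
drive_tool(deltas="0 0 0 0;0 0 -0.2 0;0 0 -0.3 0;0 0 -0.3 0;0 0 -0.3 0;0 0 -0.2 0;0 0 -0.1 0;0 0 0 0;0 0 0 0")

```text
t: 13.17
eef_pos: [529.0, 3.2, 112.8]
tcp_rot: [-3.141, -0.0, 1.45]
ft_force: [0.6, 0.2, -0.7]
opening: 0.227
grip_force: 30.0
```

Emit:
drive_tool(deltas="0 0 -0.08 0;0 0 -0.04 0;0 0 -0.02 0;0 0 -0.01 0;0 0 -0.01 0;0 0 -0.01 0;0 0 0 0;0 0 0 0")

```text
t: 13.83
eef_pos: [528.9, 2.5, 96.5]
tcp_rot: [3.141, 0.0, 1.449]
ft_force: [-3.5, -0.3, 6.7]
opening: 0.224
grip_force: 30.0
```

Emit:
drive_tool(deltas="0 0 0 0;0 0 0 0;0 0 0 0;0 0 0 0;0 0 0.15 0;0 0 0.3 0;0 0 0.4 0;0 0 0.4 0;0 0 0.3 0;0 0 0 0", gripper=0.35)

```text
t: 14.67
eef_pos: [530.7, 2.4, 256.5]
tcp_rot: [3.132, -0.0, 1.449]
ft_force: [0.6, 0.8, -0.1]
opening: 0.65
grip_force: 0.0
```

Emit:
drive_tool(deltas="0.1 0.2 0 0;0.1 0.3 0 0;0.1 0.3 0 0;0.1 0.35 0 0;0.1 0.35 0 0;0.1 0.35 0 0;0.1 0.3 0 0;0.1 0.25 0 0;0.1 0.16 0 0;0 0 0 0")

```text
t: 15.5
eef_pos: [619.5, 261.4, 249.3]
tcp_rot: [-3.141, -0.0, 1.452]
ft_force: [0.6, -0.6, -0.1]
opening: 0.648
grip_force: 0.0
```

Emit:
drive_tool(deltas="0 0 -0.3 0;0 0 -0.3 0;0 0 -0.3 0;0 0 -0.2 0;0 0 0 0;0 0 0 0")

```text
t: 16.0
eef_pos: [618.5, 257.9, 140.0]
tcp_rot: [-3.14, 0.001, 1.449]
ft_force: [0.7, -0.1, -0.1]
opening: 0.654
grip_force: 0.0
```

Emit:
drive_tool(deltas="0 0.01 -0.15 0;0 0 -0.12 0;0 0 -0.11 0;0 0 0 0;0 0 0 0")

```text
t: 16.42
eef_pos: [618.8, 259.4, 102.6]
tcp_rot: [-3.141, 0.0, 1.449]
ft_force: [0.6, 0.0, 0.1]
opening: 0.648
grip_force: 0.0
```

Emit:
drive_tool(deltas="0 0 0 0;0 0 0 0;0 0 0 0;0 0 0 0;0 0 0 0;0 0 0 0;0 0 0 0;0 0 0 0", gripper=1)

```text
t: 17.08
eef_pos: [618.8, 259.5, 102.7]
tcp_rot: [3.142, -0.0, 1.449]
ft_force: [0.0, -0.2, 0.6]
opening: 0.228
grip_force: 30.0
```

Emit:
drive_tool(deltas="0 0 0.1 0;0 0 0.2 0;0 0 0.3 0;0 0 0.3 0;0 0 0.3 0;0 0 0.2 0;0 0 0.1 0;0 0 0 0")

```text
t: 17.75
eef_pos: [619.3, 259.7, 255.2]
tcp_rot: [3.138, -0.002, 1.449]
ft_force: [1.2, 0.4, -2.8]
opening: 0.222
grip_force: 30.0
```

Emit:
drive_tool(deltas="-0.01 -0.15 0 0;-0.02 -0.3 0 0;-0.02 -0.35 0 0;-0.02 -0.35 0 0;-0.02 -0.35 0 0;-0.02 -0.35 0 0;-0.01 -0.3 0 0;0 -0.25 0 0;0 -0.15 0 0;0 -0.09 0 0")

```text
t: 18.58
eef_pos: [606.2, -6.5, 251.3]
tcp_rot: [-3.139, 0.0, 1.447]
ft_force: [-0.6, -0.2, -2.4]
opening: 0.223
grip_force: 30.0
```

Emit:
drive_tool(deltas="0 0 0 0;0 0 -0.2 0;0 0 -0.3 0;0 0 -0.3 0;0 0 -0.3 0;0 0 -0.2 0;0 0 -0.1 0;0 0 0 0;0 0 0 0")

```text
t: 19.33
eef_pos: [607.1, -3.7, 113.0]
tcp_rot: [3.142, -0.0, 1.45]
ft_force: [-0.2, -0.1, -2.6]
opening: 0.223
grip_force: 30.0
```

Emit:
drive_tool(deltas="0 0 -0.08 0;0 0 -0.04 0;0 0 -0.02 0;0 0 -0.01 0;0 0 -0.01 0;0 0 -0.01 0;0 0 0 0;0 0 0 0")

```text
t: 20.0
eef_pos: [607.0, -4.5, 96.7]
tcp_rot: [3.14, 0.0, 1.449]
ft_force: [-2.7, -0.0, 5.4]
opening: 0.226
grip_force: 30.0
```

Emit:
drive_tool(deltas="0 0 0 0;0 0 0 0;0 0 0 0;0 0 0 0;0 0 0.15 0;0 0 0.3 0;0 0 0.4 0;0 0 0.4 0;0 0 0.3 0;0 0 0 0", gripper=0.35)

```text
t: 20.83
eef_pos: [608.7, -4.6, 257.2]
tcp_rot: [3.132, -0.0, 1.449]
ft_force: [0.8, 0.7, -0.3]
opening: 0.65
grip_force: 0.0
```

```bash
python3 - <<'E'
from h import *
s=env.state()
n="top";p,d=env.read_camera(n);W=cloud(n,d.astype(float));h=cv2.cvtColor(p,cv2.COLOR_RGB2HSV)
reg=(W[...,1]>170)&(W[...,0]>400)&(W[...,0]<720)&(W[...,1]<420)
for c in("red","yellow","blue"):
    m=mask(p,c,100,40)&reg; m=cv2.morphologyEx(m.astype(np.uint8),cv2.MORPH_OPEN,np.ones((3,3)))
    print(c,m.sum(),rect(n,m,10))
lt=reg&(W[...,2]>38)&(W[...,2]<54)&(h[...,1]<60)
lt=cv2.morphologyEx(lt.astype(np.uint8),cv2.MORPH_CLOSE,np.ones((3,3)))
print("logger",lt.sum(),rect(n,lt,46))
cv2.imwrite("pics/top2.png",cv2.resize(p[100:260,40:300],None,fx=3,fy=3,interpolation=cv2.INTER_NEAREST)[...,::-1])
E
```

```text
red 104 ((634.7972412109375, 277.3128662109375), (19.665571212768555, 36.91840744018555), 82.61395263671875)Traceback (most recent call last):
  File "<stdin>", line 7, in <module>
  File "h.py", line 22, in rect
    c=max(cs,key=cv2.contourArea)[:,0]
      ~~~^^^^^^^^^^^^^^^^^^^^^^^^
ValueError: max() iterable argument is empty
```

Emit:
drive_tool(deltas="0 -0.35 0 0;0 -0.4 0 0;0 -0.4 0 0;0 -0.4 0 0;0 -0.4 0 0;0 -0.4 0 0;0 -0.4 0 0;0 -0.4 0 0;0 -0.35 0 0;0 0 0 0")

```text
t: 21.72
eef_pos: [605.5, -360.4, 248.0]
tcp_rot: [-3.14, 0.0, 1.445]
ft_force: [1.8, -0.2, 0.3]
opening: 0.651
grip_force: 0.0
```

```bash
cat > plate.py <<'E'
from h import *
n="top";p,d=env.read_camera(n);W=cloud(n,d.astype(float));h=cv2.cvtColor(p,cv2.COLOR_RGB2HSV)
cv2.imwrite("pics/top2.png",cv2.resize(p[100:260,40:300],None,fx=3,fy=3,interpolation=cv2.INTER_NEAREST)[...,::-1])
reg=(W[...,1]>170)&(W[...,0]>400)&(W[...,0]<720)&(W[...,1]<420)
for c in("red","yellow","blue"):
    m=mask(p,c,100,40)&reg; m=cv2.morphologyEx(m.astype(np.uint8),cv2.MORPH_OPEN,np.ones((3,3)))
    if m.sum()>20: print(c,m.sum(),rect(n,m,10))
lt=reg&(W[...,2]>38)&(W[...,2]<54)&(h[...,1]<60)
lt=cv2.morphologyEx(lt.astype(np.uint8),cv2.MORPH_CLOSE,np.ones((3,3)))
if lt.sum()>20: print("logger",lt.sum(),rect(n,lt,46))
E
python3 plate.py
```

```text
red 800 ((617.6307373046875, 257.09228515625), (64.93347930908203, 64.64344024658203), 81.56951904296875)
yellow 833 ((493.54034423828125, 235.7158660888672), (64.22610473632812, 64.45056915283203), 81.49730682373047)
blue 813 ((505.1988525390625, 314.3721008300781), (64.17899322509766, 64.30680084228516), 81.59614562988281)
logger 682 ((556.392822265625, 261.9188232421875), (90.1060791015625, 45.630340576171875), 82.16297149658203)
```

View pics/top2.png

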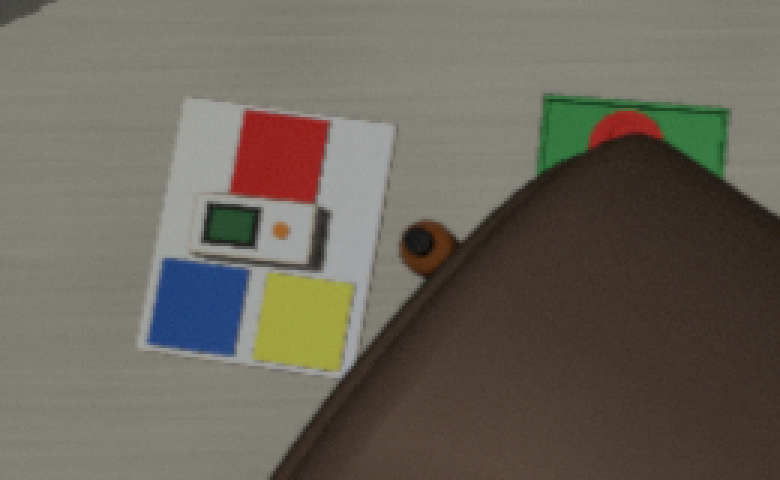

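The top crop shows all three coasters uncovered and the logger at crop (255,228). The bottle at (427,247) hasn't moved, and the red can is upright on the tray. Next is the logger.

Emit:
drive_tool(deltas="0 0.3 0 -0.006;-0.03 0.4 0 0;-0.03 0.4 0 0;-0.03 0.4 0 0;-0.03 0.4 0 0;-0.03 0.4 0 0;-0.03 0.4 0 0;-0.03 0.4 0 0;-0.03 0.4 0 0;-0.03 0.4 0 0", gripper=0.25)

```text
t: 22.6
eef_pos: [578.5, 38.4, 249.9]
tcp_rot: [-3.14, -0.0, 1.431]
ft_force: [0.0, -0.5, -0.9]
opening: 0.75
grip_force: 0.0
```

Emit:
drive_tool(deltas="-0.03 0.4 0 0;-0.03 0.4 0 0;-0.03 0.4 0 0;-0.03 0.4 0 0;-0.03 0.35 0 0;-0.03 0.25 0 0;0 0.15 0 0;0 0 0 0;0 0 0 0")

```text
t: 23.35
eef_pos: [561.3, 270.8, 249.9]
tcp_rot: [-3.141, 0.001, 1.432]
ft_force: [0.3, -0.3, -0.1]
opening: 0.749
grip_force: 0.0
```

Emit:
drive_tool(deltas="-0.03 -0.06 -0.2 0;0 0 -0.35 0;0 0 -0.35 0;0 0 -0.35 0;0 0 -0.3 0;0 0 -0.1 0;0 0 0 0;0 0 0 0")

```text
t: 24.02
eef_pos: [559.4, 263.8, 86.5]
tcp_rot: [3.141, -0.0, 1.429]
ft_force: [0.9, 0.3, 0.2]
opening: 0.756
grip_force: 0.0
```

```bash
python3 look.py scene l_pre 558 264 60
```

```text
(no output)
```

View pics/l_pre.png

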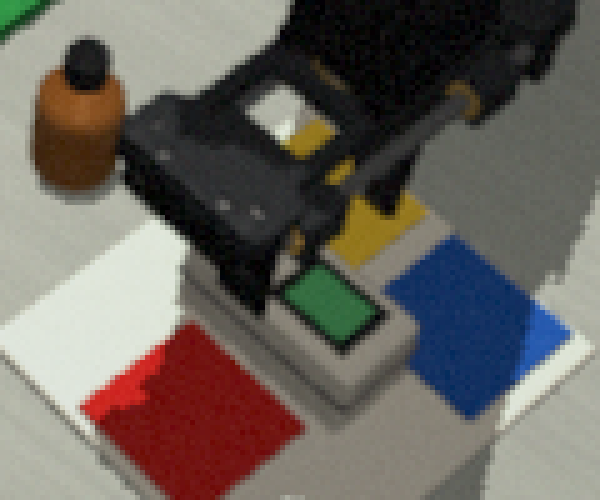

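The gripper sits above the logger with its fingers on both sides, and the bottle at crop (78,120) is well away.

Emit:
drive_tool(deltas="0 0 -0.2 0;0 0 -0.15 0;0 0 -0.1 0;0 0 -0.04 0;0 0 0 0;0 0 0 0")

```text
t: 24.57
eef_pos: [559.3, 264.7, 37.7]
tcp_rot: [3.14, -0.001, 1.43]
ft_force: [0.2, 0.9, 0.2]
opening: 0.749
grip_force: 0.0
```

Emit:
drive_tool(deltas="0 0 0 0;0 0 0 0;0 0 0 0;0 0 0 0;0 0 0 0;0 0 0 0;0 0 0 0;0 0 0 0", gripper=1)

```text
t: 25.23
eef_pos: [558.9, 264.6, 36.9]
tcp_rot: [3.141, -0.0, 1.43]
ft_force: [-0.2, 0.0, 5.9]
opening: 0.482
grip_force: 29.9
```

Emit:
drive_tool(deltas="0 0 0.1 0;0 0 0.2 0;0 0 0.3 0;0 0 0.3 0;0 0 0.3 0;0 0 0.3 0;0 0 0.2 0;0 0 0.1 0;0 0 0 0")

```text
t: 25.98
eef_pos: [559.3, 264.7, 219.0]
tcp_rot: [3.138, -0.002, 1.43]
ft_force: [-0.4, -0.1, -1.3]
opening: 0.482
grip_force: 29.9
```

Emit:
drive_tool(deltas="0 -0.2 0 0;-0.02 -0.35 0 0.018;-0.02 -0.4 0 0.018;-0.02 -0.4 0 0.018;-0.02 -0.4 0 0.018;-0.02 -0.4 0 0.018;-0.02 -0.4 0 0.018;-0.02 -0.4 0 0.018;-0.02 -0.4 0 0.018;-0.02 -0.4 0 0.018")

```text
t: 26.82
eef_pos: [539.8, -112.2, 215.1]
tcp_rot: [-3.14, -0.002, 1.942]
ft_force: [0.6, 0.1, -2.0]
opening: 0.484
grip_force: 29.9
```

Emit:
drive_tool(deltas="-0.02 -0.4 0 0.001;-0.02 -0.4 0 0;-0.01 -0.3 0 0;0 -0.2 0 0;0 -0.1 0 0;0 -0.05 0 0;0 0 0 0;0 0 0 0")

```text
t: 27.48
eef_pos: [535.8, -254.4, 216.1]
tcp_rot: [-3.141, -0.001, 1.943]
ft_force: [0.4, 0.6, -1.5]
opening: 0.482
grip_force: 29.9
```

Emit:
drive_tool(deltas="0 0 -0.2 0;0 0 -0.3 0;0 0 -0.3 0;0 0 -0.2 0;0 0 0 0;0 0 0 0;0 0 0 0")

```text
t: 28.07
eef_pos: [536.5, -255.0, 118.0]
tcp_rot: [3.141, 0.001, 1.943]
ft_force: [0.1, 0.3, -1.5]
opening: 0.482
grip_force: 29.9
```

```bash
python3 - <<'E'
from h import *
# dock in scene and top; refit inner geometry
for n in("scene","top"):
    f=np.load(n+"0.npz");p,d=f["p"],f["d"];W=cloud(n,d.astype(float))
    h=cv2.cvtColor(p,cv2.COLOR_RGB2HSV)
    m=(h[...,2]<60)&(W[...,1]<-190)&(W[...,1]>-330)&(W[...,0]>450)&(W[...,0]<620)
    cs,_=cv2.findContours(m.astype(np.uint8),cv2.RETR_CCOMP,cv2.CHAIN_APPROX_NONE)
    for c in sorted(cs,key=cv2.contourArea)[-2:]:
        print(n,[cv2.minAreaRect(ray(n,c[:,0],z)[:,:2].astype(np.float32)) for z in(12,)])
E
python3 look.py scene dock_pre 536 -255 40
```

```text
scene [((539.7733764648438, -252.07666015625), (64.11762237548828, 106.59507751464844), 18.021766662597656)]
scene [((540.8963012695312, -251.0079345703125), (82.35281372070312, 121.49919128417969), 21.202342987060547)]
top [((533.0104370117188, -257.8976135253906), (62.0462532043457, 101.92440032958984), 21.108972549438477)]
top [((533.5823974609375, -257.5535888671875), (76.23767852783203, 123.06656646728516), 21.20930290222168)]
```

View pics/dock_pre.png

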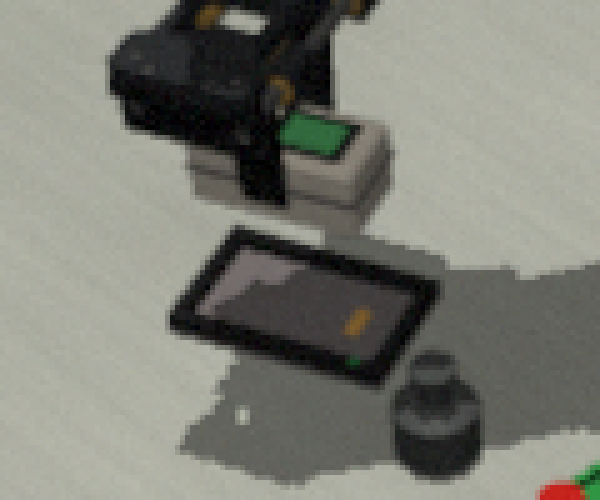

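The logger hangs level over the dock and the headings match. The dark flask at crop (435,415) is clear.

Emit:
drive_tool(deltas="0 0 -0.2 0;0 0 -0.25 0;0 0 -0.2 0;0 0 -0.1 0;0 0 -0.03 0;0 0 0 0;0 0 0 0;0 0 0 0")

```text
t: 28.78
eef_pos: [536.4, -255.8, 40.0]
tcp_rot: [3.14, 0.002, 1.942]
ft_force: [-0.7, -0.5, -2.0]
opening: 0.485
grip_force: 29.9
```

```bash
python3 look.py scene dock2 536 -255 20
```

```text
(no output)
```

View pics/dock2.png

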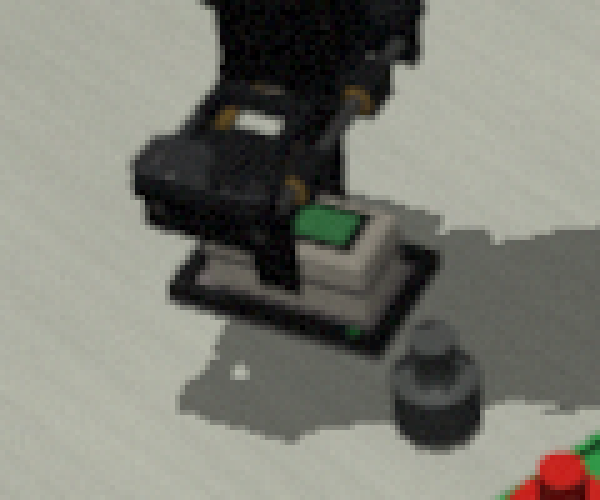

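The logger is inside the rim at crop (310,260) with no contact force. I'll lower it the last 5 mm and release.

Emit:
drive_tool(deltas="0 0 -0.02 0;0 0 -0.02 0;0 0 -0.01 0;0 0 -0.01 0;0 0 0 0;0 0 0 0")

```text
t: 29.33
eef_pos: [536.1, -255.6, 34.8]
tcp_rot: [3.141, 0.002, 1.943]
ft_force: [-6.8, 3.4, 24.0]
opening: 0.489
grip_force: 30.0
```

Emit:
drive_tool(deltas="0 0 0 0;0 0 0 0;0 0 0 0;0 0 0 0;0 0 0.15 0;0 0 0.3 0;0 0 0.4 0;0 0 0.4 0;0 0 0.4 0;0 0 0.4 0", gripper=0.25)

```text
t: 30.17
eef_pos: [535.5, -255.3, 239.4]
tcp_rot: [-3.141, -0.0, 1.942]
ft_force: [0.5, -0.3, -0.3]
opening: 0.751
grip_force: 0.0
```

```bash
python3 - <<'E'
from h import *
n="scene";p,d=env.read_camera(n);W=cloud(n,d.astype(float));h=cv2.cvtColor(p,cv2.COLOR_RGB2HSV)
m=(h[...,1]<60)&(W[...,2]>35)&(W[...,2]<50)&(W[...,1]<-190)&(W[...,1]>-330)&(W[...,0]>450)&(W[...,0]<620)
print("logger",m.sum(),np.round(np.percentile(W[m][:,2],[10,50,90]),1),rect(n,m,44))
for c in("red","yellow","blue"):
    k=mask(p,c)&(W[...,2]>97)&(W[...,1]<150)&(W[...,1]>-100)
    print(c,k.sum(),np.round(W[k].mean(0),1) if k.sum() else "", W[k][:,2].max() if k.sum() else "")
cv2.imwrite("pics/mid.png",cv2.resize(p[120:340,140:440],None,fx=2.6,fy=2.6)[...,::-1])
E
```

```text
logger 359 [37.9 41.2 43.9] ((541.8402709960938, -246.798583984375), (50.45936965942383, 90.392333984375), 22.27464485168457)
red 67 [610.1  -1.7 101.1] 106.35208064766769
yellow 56 [453.4  12.  101.6] 104.36718030393676
blue 59 [531.4   5.5 100.9] 103.56009551288983
```

View pics/mid.png

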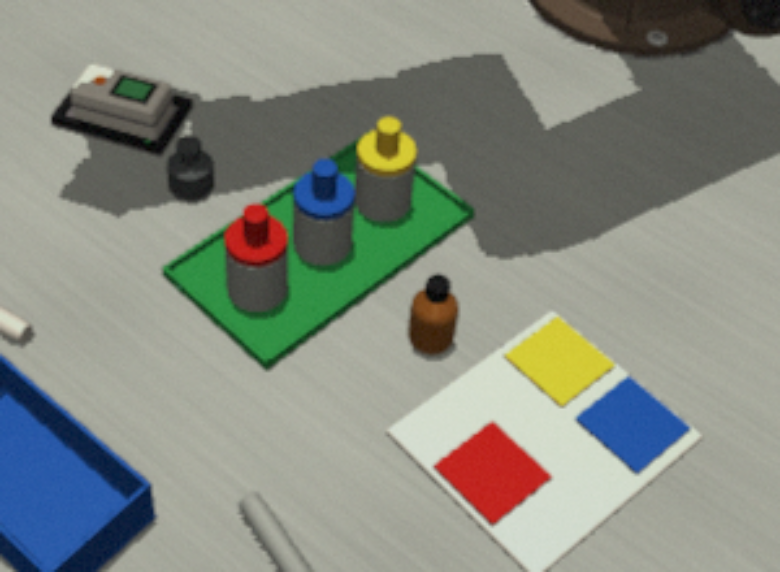

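The logger lies flat in the dock, screen up, with its top at z≈44. The three cans stand upright on the tray and the bottle is unmoved. I'll return red first.

Emit:
drive_tool(deltas="0.1 0.2 0 -0.02;0.1 0.3 0 -0.02;0.1 0.3 0 -0.02;0.1 0.35 0 -0.02;0.1 0.35 0 -0.02;0.1 0.35 0 -0.02;0.1 0.3 0 -0.02;0.01 0.2 0 -0.017;0 0.16 0 0;0 0 0 0", gripper=0.35)

```text
t: 31.05
eef_pos: [606.7, -1.7, 237.0]
tcp_rot: [-3.141, -0.0, 1.452]
ft_force: [0.1, 0.5, -0.0]
opening: 0.654
grip_force: 0.0
```

Emit:
drive_tool(deltas="0 0 -0.25 0;0 0 -0.3 0;0 0 -0.3 0;0 0 -0.2 0;0 0 0 0;0 0 0 0;0 0 0 0")

```text
t: 31.63
eef_pos: [607.4, -5.0, 133.8]
tcp_rot: [3.14, 0.0, 1.449]
ft_force: [0.4, 0.2, -0.1]
opening: 0.647
grip_force: 0.0
```

Emit:
drive_tool(deltas="0 0 -0.15 0;0 0 -0.12 0;0 0 -0.1 0;0 0 0 0;0 0 0 0")

```text
t: 32.05
eef_pos: [606.8, -4.5, 95.6]
tcp_rot: [-3.141, 0.0, 1.449]
ft_force: [0.4, 0.7, -0.3]
opening: 0.649
grip_force: 0.0
```

Emit:
drive_tool(deltas="0 0 0 0;0 0 0 0;0 0 0 0;0 0 0 0;0 0 0 0;0 0 0 0;0 0 0 0;0 0 0 0", gripper=1)

```text
t: 32.72
eef_pos: [606.8, -4.5, 95.7]
tcp_rot: [3.141, -0.0, 1.449]
ft_force: [-0.6, 0.4, 0.7]
opening: 0.225
grip_force: 30.0
```

Emit:
drive_tool(deltas="0 0 0.1 0;0 0 0.2 0;0 0 0.3 0;0 0 0.3 0;0 0 0.3 0;0 0 0.2 0;0 0 0.1 0;0 0 0 0;0 0 0 0")

```text
t: 33.47
eef_pos: [606.4, -4.4, 245.2]
tcp_rot: [-3.141, 0.0, 1.449]
ft_force: [-0.2, -0.0, -2.6]
opening: 0.224
grip_force: 30.0
```

Emit:
drive_tool(deltas="0.02 0.15 0 0;0.02 0.3 0 0;0.02 0.35 0 0;0.02 0.35 0 0;0.02 0.35 0 0;0.02 0.35 0 0;0.01 0.3 0 0;0 0.25 0 0;0 0.15 0 0;0 0.09 0 0")

```text
t: 34.3
eef_pos: [619.2, 261.1, 243.7]
tcp_rot: [-3.139, 0.001, 1.451]
ft_force: [0.9, 0.3, -3.0]
opening: 0.228
grip_force: 30.0
```

Emit:
drive_tool(deltas="0 0 0 0;0 0 -0.2 0;0 0 -0.3 0;0 0 -0.3 0;0 0 -0.3 0;0 0 -0.1 0;0 0 0 0;0 0 0 0;0 0 0 0")

```text
t: 35.05
eef_pos: [620.8, 259.3, 127.6]
tcp_rot: [3.139, -0.001, 1.449]
ft_force: [-0.0, 0.8, -1.9]
opening: 0.23
grip_force: 30.0
```

Emit:
drive_tool(deltas="-0.01 0 -0.1 0;0 0 -0.08 0;0 0 -0.04 0;0 0 -0.02 0;0 0 -0.01 0;0 0 -0.01 0;0 0 0 0;0 0 0 0")

```text
t: 35.72
eef_pos: [618.7, 259.6, 101.8]
tcp_rot: [3.141, -0.0, 1.449]
ft_force: [-6.6, -2.4, 16.1]
opening: 0.224
grip_force: 30.0
```

Emit:
drive_tool(deltas="0 0 0 0;0 0 0 0;0 0 0 0;0 0 0 0;0 0 0.15 0;0 0 0.3 0;0 0 0.4 0;0 0 0.4 0;0 0 0.3 0;0 0 0 0", gripper=0.35)

```text
t: 36.55
eef_pos: [620.6, 260.2, 261.6]
tcp_rot: [3.132, -0.004, 1.449]
ft_force: [0.7, 1.2, 0.4]
opening: 0.651
grip_force: 0.0
```

Emit:
drive_tool(deltas="-0.1 -0.2 0 0;-0.1 -0.3 0 0;-0.1 -0.3 0 0;-0.1 -0.35 0 0;-0.1 -0.35 0 0;-0.1 -0.35 0 0;-0.1 -0.3 0 0;-0.1 -0.25 0 0;-0.1 -0.17 0 0;0 0 0 0")

```text
t: 37.38
eef_pos: [527.5, 0.0, 254.3]
tcp_rot: [-3.141, 0.0, 1.447]
ft_force: [0.2, -0.4, -0.2]
opening: 0.649
grip_force: 0.0
```

Emit:
drive_tool(deltas="0 0 -0.25 0;0 0 -0.3 0;0 0 -0.3 0;0 0 -0.25 0;0 0 -0.1 0;0 0 0 0;0 0 0 0;0 0 0 0")

```text
t: 38.05
eef_pos: [529.6, 2.6, 135.9]
tcp_rot: [3.14, 0.0, 1.449]
ft_force: [0.5, 0.3, 0.4]
opening: 0.649
grip_force: 0.0
```

Emit:
drive_tool(deltas="0 0 -0.17 0;0 0 -0.12 0;0 0 -0.1 0;0 0 0 0;0 0 0 0")

```text
t: 38.47
eef_pos: [529.1, 2.5, 96.2]
tcp_rot: [3.141, 0.0, 1.449]
ft_force: [0.2, 0.4, -0.0]
opening: 0.653
grip_force: 0.0
```

Emit:
drive_tool(deltas="0 0 0 0;0 0 0 0;0 0 0 0;0 0 0 0;0 0 0 0;0 0 0 0;0 0 0 0;0 0 0 0", gripper=1)

```text
t: 39.13
eef_pos: [528.8, 2.5, 95.7]
tcp_rot: [-3.142, 0.0, 1.449]
ft_force: [-1.2, -0.3, -0.1]
opening: 0.227
grip_force: 30.0
```

Emit:
drive_tool(deltas="0 0 0.1 0;0 0 0.2 0;0 0 0.3 0;0 0 0.3 0;0 0 0.3 0;0 0 0.2 0;0 0 0.1 0;0 0 0 0;0 0 0 0")

```text
t: 39.88
eef_pos: [528.5, 2.5, 245.2]
tcp_rot: [-3.141, 0.0, 1.449]
ft_force: [-0.6, 0.9, -3.3]
opening: 0.224
grip_force: 30.0
```

Emit:
drive_tool(deltas="-0.02 0.2 0 0;-0.03 0.35 0 0;-0.03 0.4 0 0;-0.03 0.4 0 0;-0.03 0.4 0 0;-0.03 0.4 0 0;-0.03 0.4 0 0;-0.02 0.3 0 0;0 0.2 0 0;0 0.09 0 0")

```text
t: 40.72
eef_pos: [505.8, 318.9, 243.3]
tcp_rot: [-3.139, 0.001, 1.452]
ft_force: [-0.7, 0.5, -2.6]
opening: 0.226
grip_force: 30.0
```

Emit:
drive_tool(deltas="0 0 0 0;0 0 -0.2 0;0 0 -0.3 0;0 0 -0.3 0;0 0 -0.3 0;0 0 -0.1 0;0 0 0 0;0 0 0 0;0 0 0 0")

```text
t: 41.47
eef_pos: [507.7, 316.4, 127.2]
tcp_rot: [3.14, -0.001, 1.449]
ft_force: [0.4, 0.3, -2.0]
opening: 0.223
grip_force: 30.0
```

Emit:
drive_tool(deltas="0 0 -0.1 0;0 0 -0.08 0;0 0 -0.03 0;0 0 -0.01 0;0 0 -0.01 0;0 0 0 0;0 0 0 0")

```text
t: 42.05
eef_pos: [506.9, 316.6, 102.8]
tcp_rot: [3.141, -0.0, 1.449]
ft_force: [-0.6, -0.0, -2.0]
opening: 0.225
grip_force: 30.0
```

Emit:
drive_tool(deltas="0 0 -0.01 0;0 0 0 0;0 0 0 0")

```text
t: 42.3
eef_pos: [506.8, 316.5, 101.7]
tcp_rot: [3.141, -0.0, 1.449]
ft_force: [-0.3, -0.8, -1.7]
opening: 0.225
grip_force: 30.0
```

Emit:
drive_tool(deltas="0 0 0 0;0 0 0 0;0 0 0 0;0 0 0 0;0 0 0.15 0;0 0 0.3 0;0 0 0.4 0;0 0 0.4 0;0 0 0.3 0;0 0 0 0", gripper=0.35)

```text
t: 43.13
eef_pos: [508.4, 317.4, 263.2]
tcp_rot: [3.133, -0.005, 1.449]
ft_force: [0.6, 0.1, -0.6]
opening: 0.65
grip_force: 0.0
```

Emit:
drive_tool(deltas="-0.06 -0.2 0 0;-0.06 -0.35 0 0;-0.06 -0.4 0 0;-0.06 -0.4 0 0;-0.06 -0.4 0 0;-0.06 -0.4 0 0;-0.06 -0.4 0 0;-0.06 -0.3 0 0;-0.06 -0.2 0 0;-0.02 -0.02 0 0")

```text
t: 43.97
eef_pos: [450.1, 6.9, 256.4]
tcp_rot: [-3.141, 0.0, 1.446]
ft_force: [-0.3, 0.2, -0.2]
opening: 0.65
grip_force: 0.0
```

Emit:
drive_tool(deltas="0 0 0 0;0 0 -0.25 0;0 0 -0.3 0;0 0 -0.3 0;0 0 -0.25 0;0 0 -0.1 0;0 0 0 0;0 0 0 0;0 0 0 0")

```text
t: 44.72
eef_pos: [451.4, 10.1, 137.3]
tcp_rot: [3.14, -0.0, 1.45]
ft_force: [0.4, -0.8, -0.6]
opening: 0.653
grip_force: 0.0
```

Emit:
drive_tool(deltas="0 0 -0.18 0;0 0 -0.13 0;0 0 -0.1 0;0 0 0 0;0 0 0 0")

```text
t: 45.13
eef_pos: [451.2, 9.7, 96.3]
tcp_rot: [3.141, -0.0, 1.449]
ft_force: [0.1, -0.1, 0.8]
opening: 0.65
grip_force: 0.0
```

Emit:
drive_tool(deltas="0 0 0 0;0 0 0 0;0 0 0 0;0 0 0 0;0 0 0 0;0 0 0 0;0 0 0 0;0 0 0 0", gripper=1)

```text
t: 45.8
eef_pos: [450.8, 9.5, 95.7]
tcp_rot: [-3.142, 0.0, 1.449]
ft_force: [-1.2, -0.4, 1.3]
opening: 0.223
grip_force: 30.0
```

Emit:
drive_tool(deltas="0 0 0.1 0;0 0 0.2 0;0 0 0.3 0;0 0 0.3 0;0 0 0.3 0;0 0 0.2 0;0 0 0.1 0;0 0 0 0;0 0 0 0")

```text
t: 46.55
eef_pos: [450.6, 9.6, 245.5]
tcp_rot: [3.141, 0.0, 1.449]
ft_force: [0.4, -0.7, -1.7]
opening: 0.222
grip_force: 30.0
```

Emit:
drive_tool(deltas="0.03 0.15 0 0;0.05 0.3 0 0;0.06 0.3 0 0;0.06 0.3 0 0;0.06 0.3 0 0;0.06 0.3 0 0;0.06 0.3 0 0;0.04 0.2 0 0;0.02 0.13 0 0;0 0 0 0")

```text
t: 47.38
eef_pos: [494.6, 239.2, 244.0]
tcp_rot: [-3.14, 0.001, 1.451]
ft_force: [0.2, -0.5, -2.7]
opening: 0.223
grip_force: 30.0
```

Emit:
drive_tool(deltas="0 0 0 0;0 0 -0.2 0;0 0 -0.3 0;0 0 -0.3 0;0 0 -0.3 0;0 0 -0.1 0;0 0 0 0;0 0 0 0;0 0 0 0")

```text
t: 48.13
eef_pos: [495.6, 237.4, 127.2]
tcp_rot: [3.14, -0.001, 1.449]
ft_force: [0.4, 0.4, -1.7]
opening: 0.224
grip_force: 30.0
```

Emit:
drive_tool(deltas="0 0 -0.1 0;0 0 -0.08 0;0 0 -0.03 0;0 0 -0.01 0;0 0 -0.01 0;0 0 -0.01 0;0 0 0 0;0 0 0 0")

```text
t: 48.8
eef_pos: [494.9, 237.6, 101.8]
tcp_rot: [3.141, -0.0, 1.449]
ft_force: [0.1, -0.1, -1.8]
opening: 0.224
grip_force: 30.0
```

Lower it the last millimetre, release, retreat and check.

Emit:
drive_tool(deltas="0 0 -0.01 0;0 0 0 0;0 0 0 0")

```text
t: 49.05
eef_pos: [495.0, 237.6, 101.6]
tcp_rot: [3.141, -0.0, 1.449]
ft_force: [-3.5, -0.6, 9.6]
opening: 0.226
grip_force: 30.0
```

Emit:
drive_tool(deltas="0 0 0 0;0 0 0 0;0 0 0 0;0 0 0 0;0 0 0.15 0;0 0 0.3 0;0 0 0.4 0;0 0 0.4 0;0 0 0.3 0;0 0 0 0", gripper=0.35)

```text
t: 49.88
eef_pos: [496.5, 238.2, 261.6]
tcp_rot: [3.133, -0.004, 1.449]
ft_force: [0.3, 0.4, -0.2]
opening: 0.647
grip_force: 0.0
```

Emit:
drive_tool(deltas="0 -0.3 0 0;0 -0.4 0 0;0 -0.4 0 0;0 -0.4 0 0;0 -0.4 0 0;0 -0.4 0 0;0 -0.4 0 0;0 -0.4 0 0;0 -0.4 0 0;0 -0.4 0 0")

```text
t: 50.72
eef_pos: [494.3, -154.4, 255.2]
tcp_rot: [-3.141, -0.0, 1.449]
ft_force: [0.6, -0.0, 0.3]
opening: 0.647
grip_force: 0.0
```

Emit:
drive_tool(deltas="0 -0.4 0 0;0 -0.4 0 0;0 -0.4 0 0;0 -0.4 0 0;0 -0.4 0 0;0 -0.3 0 0;0 0 0 0;0 0 0 0")

```text
t: 51.38
eef_pos: [494.2, -383.7, 254.3]
tcp_rot: [-3.14, -0.001, 1.447]
ft_force: [-1.0, -0.2, -0.1]
opening: 0.648
grip_force: 0.0
```

```bash
python3 - <<'E'
from h import *
for n in("scene","top"):
    p,d=env.read_camera(n);W=cloud(n,d.astype(float));f=np.load(n+"0.npz");W0=cloud(n,f["d"].astype(float))
    for c in("red","yellow","blue"):
        r=[]
        for P,V in((f["p"],W0),(p,W)):
            k=mask(P,c)&(V[...,2]>103)&(V[...,1]>180); r.append(ray(n,np.argwhere(k)[:,::-1].mean(0),110)[0])
            zm=V[k][:,2].max()
        print(n,c,"now",np.round(r[1],1),"moved",np.round(r[1]-r[0],1)[:2],round(zm,1))
    if n=="scene": cv2.imwrite("pics/fin.png",cv2.resize(p[120:340,140:440],None,fx=2.6,fy=2.6)[...,::-1])
E
```

```text
scene red now [625.9 263.2 110. ] moved [2.5 1. ] 896.0
scene yellow now [501.1 241.5 110. ] moved [0.1 0.6] 896.0
scene blue now [597.2 262.6 110. ] moved [ 2.5 -1.3] 896.0
top red now [616.7 256.3 110. ] moved [-0.4 -0.6] 111.5
top yellow now [493.6 234.  110. ] moved [ 0.9 -0.5] 111.7
top blue now [505.6 313.4 110. ] moved [ 1.  -0.7] 111.6
```

View pics/fin.png

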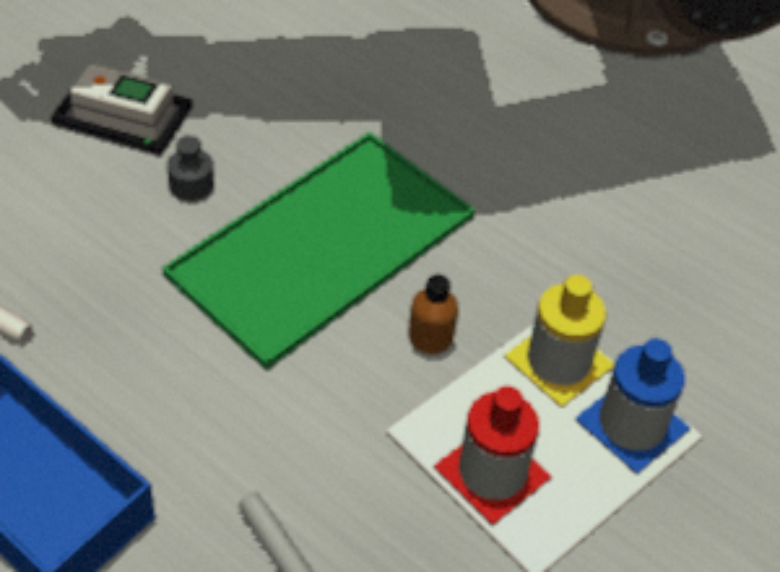

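All three cans are upright and within about 2 mm of their coaster centres. The logger is docked, the bottle hasn't moved and the arm is clear.

```bash
python3 -c "
from cell import env
print(env.job_done())"
```

```text
the job is handed in; nothing more can be done
None
```

The job is handed in at about 51 s: the logger lies flat, screen up, in its dock, each canister is back upright on its own colour's coaster (about 2 mm off centre or less), and the amber bottle was not disturbed.

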